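Third hand for fitting the retaining lip to a jar shelf

ROBOT

A 6-joint arm with a two-finger parallel gripper is mounted at the origin on the work surface. World frame = base frame: x ahead of the robot, y to its left, z up, the work surface at z = 0. Lengths are in m, angles in degrees, forces in N, time in s.
With the tool pointing down it reaches from about 0.4 to 0.825 m from the base axis. Payload 7 kg.
Tool frame: the origin (TCP) lies midway between the tips of the shut fingers; the grasp point (between the pads) lies ctrl.grasp_offset behind it (ctrl.grasp_offset is the distance from the TCP to the grasp point, in m); z points along the fingers, y is the line along which they close (so a half turn about z gives the same grasp; the last joint's range is limited). The gripper opens to 88 mm and grips with 3 to 60 N. Pads are 19 mm wide; open, the fingers measure 130 mm over their backs; the gripper's body (78 mm by 193 mm) begins 47 mm behind the grasp point.
Start: joints at [87.496, 20.546, 0.682, 0, -70.136, -16.507], TCP at [0.22, 0.638, 0.227] pointing down, gripper open.
Joint ranges: [-176.03, 176.03], [-82.01, 121.73], [-58.28, 71.71], [-173.87, 95.51], [-174.79, -0.11], [-173.66, 173.66]. Speed limits (degrees/s): [136.94, 136.94, 172.46, 180, 180, 180].

INTERFACE

Orientations are given as [roll, pitch, yaw] about the fixed x, y, z axes, in that order (R = Rz(yaw) Ry(pitch) Rx(roll)).
In Python, from plant import ctrl gives the robot as it stands. The module is installed in compiled form; this text tells all that it offers.
- The arm moves only by the tool send_rows, never from a script. Its argument "increments" is a list that holds one entry, the list of rows, each a list of 4 numbers: the shift along the world's x, y, z normalised to -1 to 1, where 1 is 0.2 m, then the turn about the world's z normalised to -1 to 1, where 1 is 1.5 rad. In form: [[[x, y, z, roll], ...]]. A call has 1 to 12 rows; each row is the pose to reach, as a shift and turn from the pose commanded when the call began; what a row does not reach only later rows make up. A row lasts 1/8 s, in which the tool goes at most 62.5 mm and 10.7 degrees, less where a joint would pass 70% of its speed; a pose out of reach is approached as far as the arm can. A call with a number of a shift or a turn outside -1 to 1 is refused whole. A call with a gripper value outside its range is refused whole. "jaw" is the opening, from 0 (shut) to 1 (fully open), set as the call begins (left out, the last holds). The fingers move at their own pace and stop on an object; the grip force is fixed at half the most. Time passes only in rows, so rows that repeat a pose let the fingers close. It gives the time, the measured TCP pose, the force, the opening and the grip force at its end, in the units of the state.
- ctrl.get_obs(): the state, without advancing time (a new reading comes with each control period).
- ctrl.snapshot(name): name is "scene" or "top" or "wrist"; returns the picture (384x512x3 uint8, red, green, blue); there is no depth.
- ctrl.calibration(name): a dict with "mtx" (3x3 intrinsics, pixels), "eye" and "attitude" of the camera in the world. Camera axes: x right, y up, looking along -z (the intrinsics and any distortion apply to the point x, -y, -z); pixel columns grow to the right and rows downward; lengths in m; the calibration is good to about 2 mm. The wrist camera is an equidistant fisheye: a pixel r from the principal point sees the ray r / f radians off the axis. A picture is of the moment at which its call begins: read the wrist's pose just before it. calibration takes no time and is no camera call; for the wrist camera it gives the pose at the moment of the call.
- ctrl.close_job(): hands the job in; it is judged then, once.
Trained networks look in the newest picture that a camera, given by its name, has taken for a name from the list of things; names that differ only in an ending like _2 or _b are one class to them, and where a whole thing is asked for, a point or a joint stands for the part that bears it (a point fixed in the world has none). Each returns a list of dicts, best first, with "conf" (0 to 1); they miss things now and then, are a little off and sometimes report something else, mostly with a low value. They report only what shows in the picture. A call takes as long as a camera call. They do not tell look-alikes from the thing itself.
- ctrl.trace(thing, camera): "mask" (384x512 bool, what is visible of it) and "bbox" ([left, top, right, bottom] in pixels, round what is visible of it).
- ctrl.spot_point(thing, camera): "pixel" ([row, column] in pixels: a listed point, or the origin of a listed thing).
The state is a dict: "clock": time; "joint_pos": joint angles; "qvel": joint speeds; "tau": joint torques, N m; "tool_pos": TCP position; "orientation": TCP orientation; "force": force on the tool from outside, world axes, zero at the start; "moment": the same for the moment, N m; "opening": finger opening in m; "gripper_force": force on a finger pad.
Only numpy, scipy, OpenCV 4.12 (cv2) and the standard library are available. Lean on these libraries where they do the work, as an engineer would, in place of code of your own. Each camera call takes 0.05 s, during which the arm holds its last target. There are 200 camera calls.

TASK

Take the longest of the three wooden lips out of the drying rack and bring it, upright and right down at bench level, against the bare front edge of the clamped plywood shelf: countersunk screw holes facing outwards, one end butted up to the corner post, the other end flush with the end of the shelf. Press it flat against the edge with a steady push of about 10 newtons, without ramming it, and hold it so for three seconds and on: your program finishes while you are still pressing, because a colleague is about to drive the screws. Leave the other lips in the rack and everything else on the bench where it is.

Things in the scene. Friction and masses are not known exactly. Their poses are not given: they have to be found in the camera images.
- lip: the lip to fit: varnished wood strip 20 thick (x) x 240 long (y) x 82 high (z), 190-350 g, longest of the three. Stands on edge in a rack slot, parallel to it, underside 8 above the bench. Origin: middle of its underside. Its -x face (robot's side at the start) has two countersunk holes, 30 from the ends, 24 up; the plain +x face goes on the shelf edge
- lip_face (a point): middle of the lip's countersunk (-x) face, at the height of the screw holes, 24 above its underside and 10 out from its mid-plane
- shelf: plywood deck 48 thick, flat on the bench, clamped rigidly by two holdfasts (120 high, y +-80, x 145 to 236). Origin: bench level, middle of its bare upright front edge, the plane x = 0. +x runs 200 back over the deck, y along the edge, -135 to +135. The fitted lip stands on the -x side: its origin at x -10, y -15, z 0, axes parallel, ends at y -135 and +105
- post: fixed square wood corner post at the +y end of the shelf's front edge: 40 along the shelf's x (from -20 to +20), 30 along y (+105 to +135), 140 high with the dowel on top. Origin: middle of its foot, at shelf x 0, y +120; axes as the shelf's. The lip's +y end butts against its -y face, 15 from its origin
- rack: low drying rack, fixed: base board 230 (x) x 130 (y) x 8 with two rows of notched blocks at y +-50 (24 wide, tops 34 above the bench). Three slots along its y, at x -75, 0 and +75, 26 wide for the 20 lips. Origin: middle of its underside. Rack and shelf stand side by side, either one on the left
- mid_lip: 190 long: the same varnished wood moulding as lip (20 thick, 82 high), standing on edge in another slot of the rack; origin: middle of its underside; not for this tier, leave it in its slot
- short_lip: 140 long: the same varnished wood moulding as lip (20 thick, 82 high), standing on edge in another slot of the rack; origin: middle of its underside; not for this tier, leave it in its slot
- small_bottle: glass-stoppered bottle, 44 across, 85 high, standing at the back of the deck, 120 or more behind the edge; origin: middle of its underside
- cork_bottle: dark corked bottle, 52 across, 80 high, on the bench in front of the gap between rack and shelf; origin: middle of its underside
- label_stand: wooden label plate in a dark foot, 45 x 70 x 108 high, on the bench at the right front; origin: middle of its underside
- screwdriver: screwdriver, 210 long, lying on the bench at the right front; origin under its middle
- try_square: try square (170 steel blade, 100 wooden stock) lying on the bench; origin: at its corner
- driver: cordless screw driver standing on its battery, 115 x 75 x 212 high, at the right side; origin: middle of its underside
Mind the look-alikes: they are no part of the job. What is shaped like the lip but purple is not meant.

How it is judged (in metres and radians):
On the way:
1. the lip, upright at bench level, butted to the post and flat against the shelf edge, is pressed with 5 to 18 N for two seconds without a break (x of lip in the frame of shelf between -0.0135 and -0.0075 m and y of lip in the frame of shelf between -0.0185 and -0.0125 m and height (world z) of lip below 0.005 m and angle between lip's own z axis and vertical below 0.06 rad and angle between the y axis of lip and the y axis of shelf, either way round below 0.025 rad and x of lip_face in the frame of shelf below -0.012 m and linear speed of lip below 0.01 m/s and contact force between the fingers and lip above 2 N and contact force between lip and shelf between 5 and 18 N), for 2 s.
At the end, for the whole second after the job is handed in: Fingers pressing the lip; it is upright (0.06 rad) at bench level (under 5 mm up), plain face flat on the shelf edge (3 mm, 0.025 rad), holes outwards, its end within 3 mm of its butted place, at rest, with 5 to 18 N between lip and shelf (all of step 1); the arm keeps its last pose, push and grip.
It fails at once if the lip is rammed against the shelf or the post (over 45 N) (contact force between lip and shelf above 45 N or contact force between lip and post above 45 N).
It fails at once if another lip, a bottle or the label stand is moved more than 25 mm, or a tool more than 40 mm (distance of any of mid_lip, short_lip, small_bottle, cork_bottle, label_stand from where it was at the start of the episode above 0.025 m or distance of any of screwdriver, try_square, driver from where it was at the start of the episode above 0.04 m).
It also fails if it takes over 58 s, if anything falls off the work surface, if the arm or the gripper's body presses on something with over 40 N, if the wrist force passes 120 N, or if a joint passes its speed limit or range.

## Working session

There is one attempt and no reset: what is moved stays moved. The work goes in short steps, Python scripts to look and compute and a tool call to move; the robot and the scene stay as the last step left them, time stands still between calls to the robot, and variables do not carry over. Pictures are saved under pics/ and viewed, at most 10 in all, crops included, and the job is handed in when it is done.

Besides the shell and the picture viewer there is one more tool, called after "Request:" as name(argument=value, ...), one argument or row to a line, values as JSON. send_rows: Moves the arm, as the interface text tells. Its arguments: {"type":"object","properties":{"increments":{"type":"array"},"jaw":{"type":"number"}},"required":["increments"]}

```bash
mkdir -p pics; cat > h.py <<'E'
import numpy as np, cv2
from plant import ctrl
from scipy.spatial.transform import Rotation as R
def cal(n):
    c=ctrl.calibration(n); A=np.array(c['attitude'],float)
    return np.array(c['mtx'],float),np.array(c['eye'],float),A,c
E
python3 - <<'E'
from h import *
print(ctrl.get_obs(), ctrl.grasp_offset)
ims=[]
for n in ['scene','top','wrist']:
    c=ctrl.calibration(n);print(n,c)
    im=ctrl.snapshot(n);cv2.imwrite(f'pics/{n}0.png',im[:,:,::-1])
    for t in ['lip','mid_lip','short_lip','shelf','post','rack','lip_face','cork_bottle']:
        try:
            r=ctrl.trace(t,n)[:2]; s=ctrl.spot_point(t,n)[:2]
            print(n,t,[(round(q['conf'],2),q['bbox']) for q in r],[(round(q['conf'],2),q['pixel']) for q in s])
        except Exception as e: print(t,e)
E
```

```text
{'clock': 0.0, 'joint_pos': array([ 8.74975116e+01,  2.05904619e+01,  6.33772734e-01, -1.98464691e-02,
       -7.01379866e+01, -1.65067041e+01]), 'qvel': array([ 0.02790196, -0.0348155 , -0.05305691,  0.02359445, -0.02295742,
        0.05697302]), 'tau': array([-1.02189533e-03, -5.82711411e+01,  2.93067241e+01,  6.99757621e+00,
        6.96762989e-03, -1.51598069e-04]), 'tool_pos': array([0.21973023, 0.6377022 , 0.22563455]), 'orientation': array([ 1.79903925e+02, -9.01442669e-03, -1.90159433e+01]), 'force': array([ 0.25765958, -0.65832952, -0.54874993]), 'moment': array([-0.02107073,  0.0098853 , -0.02785965]), 'gripper_force': 0.0, 'opening': 0.08771151464669254} 0.0188
scene {'mtx': array([[362.64131943,   0.        , 262.82373133],
       [  0.        , 362.64131943, 194.53557793],
       [  0.        ,   0.        ,   1.        ]]), 'eye': array([ 1.33077372, -0.72240078,  0.72766981]), 'attitude': array([57.37594953,  0.91081013, 51.23645299])}
scene lip [(0.85, [393.3, 153.6, 414.1, 202.9]), (0.78, [282.4, 151.2, 336.3, 180.8])] [(0.77, [186.2, 401.9]), (0.6, [176.0, 307.0])]

[... 1583 characters left out ...]
 234.1])] [(0.89, [204.8, 172.1])]
top lip_face [(0.89, [70.5, 131.7, 139.6, 165.3]), (0.76, [133.1, 211.1, 201.9, 230.5])] [(0.71, [223.1, 171.8])]
top cork_bottle [(0.64, [220.9, 225.6, 238.9, 241.3])] [(0.68, [234.0, 226.2]), (0.63, [200.6, 255.5])]
wrist {'mtx': array([[297.31863964,   0.        , 259.67122019],
       [  0.        , 297.31863964, 183.8607243 ],
       [  0.        ,   0.        ,   1.        ]]), 'eye': array([0.29610113, 0.61256913, 0.38376503]), 'attitude': array([-1.71315091e+01,  4.35788531e-02, -1.09037389e+02])}
wrist lip [] []
wrist mid_lip [] []
wrist short_lip [] []
wrist shelf [] []
wrist post [] []
wrist rack [] []
wrist lip_face [] []
wrist cork_bottle [] []
```

```bash
python3 - <<'E'
import cv2
a=cv2.imread('pics/scene0.png')
cv2.imwrite('pics/v1.png',cv2.resize(a,(800,600),interpolation=cv2.INTER_CUBIC))
b=cv2.imread('pics/top0.png')[100:310,60:340]
cv2.imwrite('pics/v2.png',cv2.resize(b,(800,600),interpolation=cv2.INTER_CUBIC))
E
```

```text
(no output)
```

View pics/v1.png

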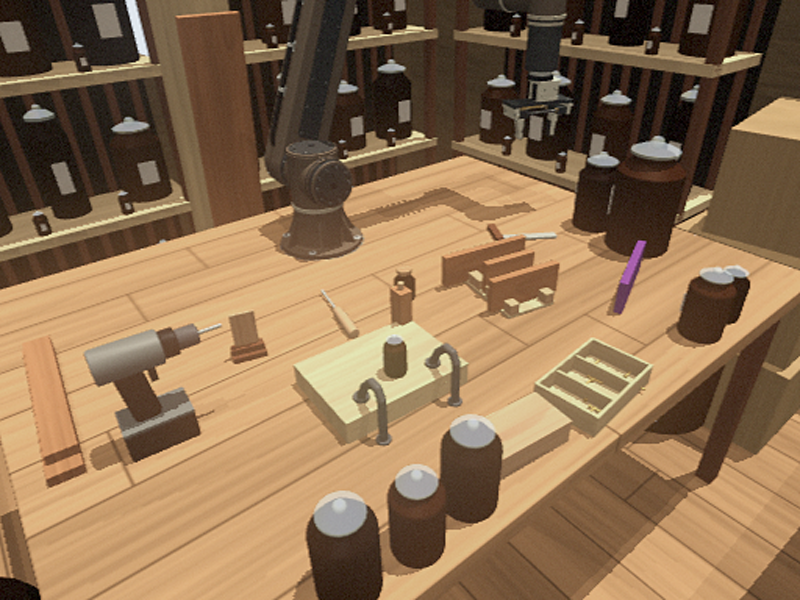

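View pics/v2.png

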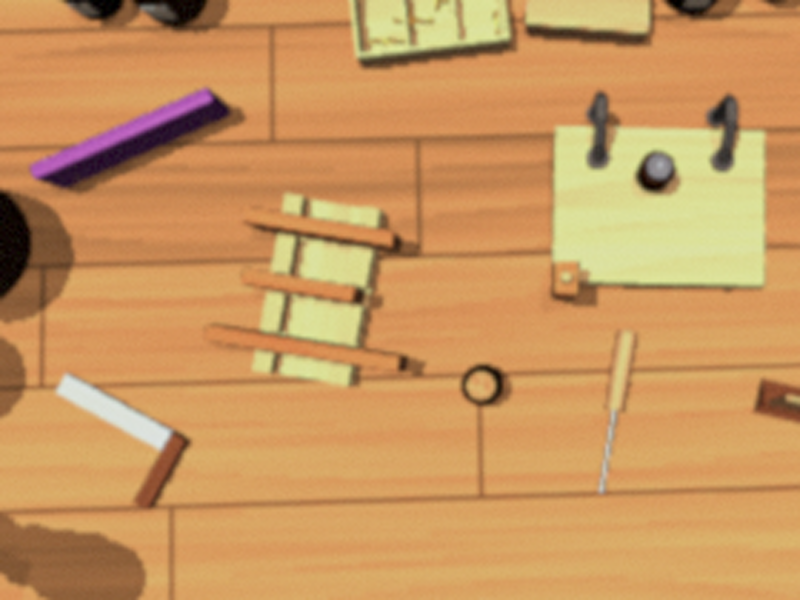

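The top view shows the rack on the left, with the longest wooden lip in the nearest slot (crop 205–405, 325–370; bounding box 132–201, 216–230 in the full picture). The shelf is on the right with its bare edge towards the robot and the post at its left front corner (crop 567, 278). The cork bottle stands between them at crop (482, 385). The purple strip at upper left is the decoy.

```bash
cat >> h.py <<'E'
def cam(n):
    c=ctrl.calibration(n)
    return n,np.array(c['mtx']),np.array(c['eye']),R.from_euler('xyz',c['attitude'],degrees=True).as_matrix()
def ray(C,u,v):
    n,K,e,A=C
    x,y=(u-K[0,2])/K[0,0],(v-K[1,2])/K[1,1]
    if n=='wrist':
        r=np.hypot(x,y); s=np.sin(r)/max(r,1e-9); d=np.array([x*s,-y*s,-np.cos(r)])
    else: d=np.array([x,-y,-1.])
    d=A@d; return e,d/np.linalg.norm(d)
def atz(C,u,v,z):
    e,d=ray(C,u,v); return e+d*(z-e[2])/d[2]
def tri(*obs):
    M=np.zeros((3,3));b=np.zeros(3)
    for e,d in obs:
        P=np.eye(3)-np.outer(d,d);M+=P;b+=P@e
    X=np.linalg.solve(M,b); return X,[np.linalg.norm((np.eye(3)-np.outer(d,d))@(X-e)) for e,d in obs]
def proj(C,X):
    n,K,e,A=C; p=A.T@(np.asarray(X)-e); x,y,z=p[0],-p[1],-p[2]
    if n=='wrist':
        r=np.hypot(x,y); t=np.arctan2(r,z); x,y=x/r*t,y/r*t
    else: x,y=x/z,y/z
    return np.array([K[0,0]*x+K[0,2],K[1,1]*y+K[1,2]])
E
python3 - <<'E'
from h import *
T=cam('top')
f=lambda x,y:(60+x*.35-.3,100+y*.35-.3)
for nm,x,y,z in [('lipL',208,331,.09),('lipR',405,361,.09),('mid?L',245,212,.09),('midR',395,240,.09),('post',567,278,.14),('shelf fl',555,288,.048),('shelf fr',765,288,.048),('shelf bl',555,128,.048),('shelf br',765,130,.048),('cork',482,385,.08),('rackFL',255,370,.034),('rackFR',355,383,.034)]:
    print(nm,atz(T,*f(x,y),z).round(3))
E
```

```text
lipL [0.477 0.32  0.09 ]
lipR [0.434 0.081 0.09 ]
mid?L [0.622 0.275 0.09 ]
midR [0.582 0.091 0.09 ]
post [ 0.527 -0.117  0.14 ]
shelf fl [ 0.521 -0.105  0.048]
shelf fr [ 0.514 -0.372  0.048]
shelf bl [ 0.726 -0.11   0.048]
shelf br [ 0.717 -0.381  0.048]
cork [ 0.402 -0.011  0.08 ]
rackFL [0.427 0.278 0.034]
rackFR [0.408 0.152 0.034]
```

Request:
send_rows(
  increments=[
    [[0.1,-0.2,0.05,-0.1],[0.2,-0.4,0.08,-0.22],[0.3,-0.6,0.1,-0.34],[0.4,-0.8,0.1,-0.46],[0.5,-1.0,0.1,-0.58],[0.5,-1.0,0.1,-0.58]],
  ],
)

```text
clock: 3.3
tool_pos: [0.3208, 0.4359, 0.2473]
orientation: [-180.0, 0.0, -69.1]
force: [0.5, -0.2, 0.6]
opening: 0.0874
gripper_force: 0.0
```

Request:
send_rows(
  increments=[
    [[0.1,-0.2,0,-0.1],[0.2,-0.4,0,-0.2],[0.35,-0.6,0,-0.3],[0.5,-0.8,0,-0.365],[0.6,-1.0,0,-0.365],[0.6,-1.0,0,-0.365]],
  ],
)

```text
clock: 4.05
tool_pos: [0.4408, 0.2366, 0.2466]
orientation: [-180.0, -0.0, -100.3]
force: [0.5, 0.7, 0.1]
opening: 0.0879
gripper_force: 0.0
```

```bash
python3 - <<'E'
from h import *
for k in range(1):
    o=ctrl.get_obs();print(o['clock'],o['tool_pos'],o['orientation'],o['joint_pos'],o['force'])
    print(ctrl.calibration('wrist'))
    im=ctrl.snapshot('wrist');cv2.imwrite('pics/w1.png',im[:,:,::-1])
    for t in ['lip','rack','lip_face','cork_bottle','post']:
        print(t,[(round(q['conf'],2),q['bbox']) for q in ctrl.trace(t,'wrist')[:3]],[(round(q['conf'],2),q['pixel']) for q in ctrl.spot_point(t,'wrist')[:3]])
    cv2.imwrite('pics/v3.png',cv2.resize(im[:,:,::-1],(800,600),interpolation=cv2.INTER_CUBIC))
E
```

```text
4.05 [0.44081781 0.23656418 0.24663641] [-1.79994662e+02 -1.84970940e-03 -1.00331603e+02] [ 5.07681132e+01  3.11255857e+00 -1.90456347e+01  6.01077314e-03
 -6.78408466e+01 -6.11019830e+01] [0.54014563 0.73906966 0.14789301]
{'mtx': array([[297.31863964,   0.        , 259.67122019],
       [  0.        , 297.31863964, 183.8607243 ],
       [  0.        ,   0.        ,   1.        ]]), 'eye': array([0.42709241, 0.1583791 , 0.40384986]), 'attitude': array([-1.71750789e+01,  1.66384481e-02,  1.69644797e+02])}
lip [(0.88, [236.0, 31.4, 257.3, 244.3])] []
rack [(0.77, [140.5, 92.5, 279.4, 192.5])] [(0.82, [137.3, 190.7])]
lip_face [(0.6, [233.7, 34.3, 259.0, 242.2])] [(0.56, [139.7, 255.6]), (0.49, [142.2, 140.6])]
cork_bottle [] []
post [] []
```

View pics/v3.png

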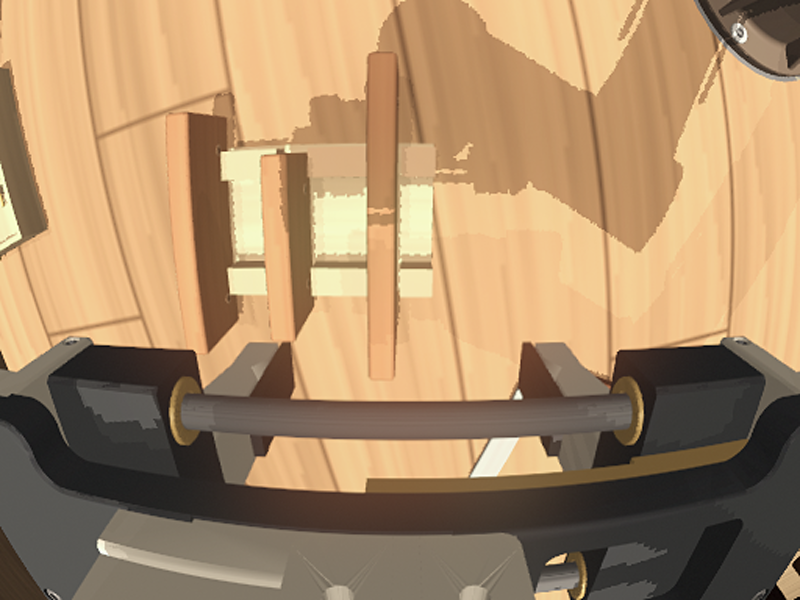

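The wrist view shows the long lip from almost straight above (columns 368–398 of 800, rows 52–380 of 600). The two shorter lips are to its left. Next I triangulate it and measure the shelf from the top camera.

```bash
python3 - <<'E'
from h import *
W=cam('wrist');T=cam('top')
ctrl.snapshot('wrist'); m=ctrl.trace('lip','wrist')[0]['mask']
top=ctrl.snapshot('top'); tm=ctrl.trace('lip','top')
def ends(mask):
    c=np.argwhere(mask)[:,::-1].astype(float)
    (cx,cy),(w,h),a=cv2.minAreaRect(c.astype(np.float32))
    b=cv2.boxPoints(((cx,cy),(w,h),a)); 
    if np.linalg.norm(b[0]-b[1])<np.linalg.norm(b[1]-b[2]): p,q=(b[0]+b[1])/2,(b[2]+b[3])/2
    else: p,q=(b[1]+b[2])/2,(b[3]+b[0])/2
    return p,q,min(w,h)
wp=ends(m);print('wrist',wp)
for z in (.08,.09):
    A,B=[atz(W,*p,z) for p in wp[:2]];print(z,A.round(4),B.round(4),np.linalg.norm(A-B),(A+B)/2)
for t in tm[:3]:
    p=ends(t['mask']);print('top',t['conf'],p)
    A,B=[atz(T,*q,.09) for q in p[:2]];print(A.round(4),B.round(4),np.linalg.norm(A-B))
    w=sorted(wp[:2],key=lambda q:q[1]); tt=sorted(p[:2],key=lambda q:-q[0])
    for q,r in zip(w,tt): print('tri',tri(ray(W,*q),ray(T,*r)))
# centre line in wrist
rows,c=[],[]
pts=[]
for r in range(45,235,8):
    cc=np.where(m[r])[0]
    if len(cc)>8: pts.append(np.r_[atz(W,cc.min(),r,.09)[:2],atz(W,cc.max(),r,.09)[:2]])
pts=np.array(pts); mid=(pts[:,:2]+pts[:,2:])/2
f=np.polyfit(mid[:,1],mid[:,0],1);print('line',f,np.degrees(np.arctan(f[0])),'w',np.linalg.norm(pts[:,:2]-pts[:,2:],axis=1).mean(),'res',np.std(mid[:,0]-np.polyval(f,mid[:,1])))
for t in ('shelf','post'):
  for q in ctrl.trace(t,'top')[:1]: print(t,q['conf'],cv2.boxPoints(cv2.minAreaRect(np.argwhere(q['mask'])[:,::-1].astype(np.float32))))
E
```

```text
wrist (array([243.5,  32. ], dtype=float32), array([243.5, 242. ], dtype=float32), 21.0)
0.08 [0.4309 0.0889 0.08  ] [0.4768 0.329  0.08  ] 0.24450174711084138 [0.45386595 0.20894544 0.08      ]
0.09 [0.4308 0.0911 0.09  ] [0.4753 0.3238 0.09  ] 0.2369495585577703 [0.45301121 0.20744415 0.09      ]
top 0.95 (array([137.96909, 133.6804 ], dtype=float32), array([ 72.18557, 162.91753], dtype=float32), 13.199501037597656)
[0.7659 0.3005 0.09  ] [0.6669 0.5303 0.09  ] 0.25022883869303036
tri (array([0.51893011, 0.17080913, 0.66629609]), [np.float64(0.10697423895647915), np.float64(0.1069742389564791)])
tri (array([ 0.79765244,  1.10746495, -1.26842261]), [np.float64(0.1239309458566871), np.float64(0.123930945856687)])
top 0.81 (array([148.03752, 217.78232], dtype=float32), array([201.01442, 226.91626], dtype=float32), 6.150629997253418)
[0.4677 0.2661 0.09  ] [0.431  0.0829 0.09  ] 0.1868800635422206
tri (array([0.43095469, 0.08583407, 0.06629001]), [np.float64(0.00014697676234689985), np.float64(0.00014697676234686578)])
tri (array([0.45491856, 0.22089802, 0.27690568]), [np.float64(0.010384149015437648), np.float64(0.010384149015437794)])
line [0.19720687 0.41226106] 11.155970897929809 w 0.019522636240883157 res 0.0005583237868503409
shelf 0.82 [[252.31697 199.41995]
 [253.79073 131.62589]
 [328.62494 133.25272]
 [327.15118 201.04678]]
```

Request:
send_rows(
  increments=[
    [[0.03,-0.08,-0.15,-0.008],[0.06,-0.15,-0.33,-0.008],[0.06,-0.15,-0.33,-0.008]],
  ],
  jaw=0.5,
)

```text
clock: 5.28
tool_pos: [0.4507, 0.2064, 0.1783]
orientation: [179.8, -0.2, -101.0]
force: [0.1, -0.1, 0.1]
opening: 0.0633
gripper_force: 0.0
```

```bash
python3 - <<'E'
from h import *
o=ctrl.get_obs();W=cam('wrist');print(o['tool_pos'],o['orientation'],o['opening'],W[2])
im=ctrl.snapshot('wrist');cv2.imwrite('pics/w2.png',im[:,:,::-1])
r=ctrl.trace('lip','wrist')
m=r[0]['mask'];print([(q['conf'],q['bbox']) for q in r])
r0=int(np.where(m.any(1))[0].min()); c=np.where(m[r0+1])[0].mean()
e1=(np.array([.42709241,.1583791,.40384986]),)
W1=('wrist',W[1],e1[0],R.from_euler('xyz',[-17.175,.0166,169.645],degrees=True).as_matrix())
print('end tri',tri(ray(W1,244,31.6),ray(W,c,r0)))
for z in (.08,.09):
    pts=[]
    for rr in range(r0+6,min(r0+160,230),8):
        cc=np.where(m[rr])[0]
        if len(cc)>8: pts.append(np.r_[atz(W,cc.min()-.5,rr,z)[:2],atz(W,cc.max()+.5,rr,z)[:2]])
    pts=np.array(pts);mid=(pts[:,:2]+pts[:,2:])/2
    f=np.polyfit(mid[:,1],mid[:,0],1)
    print(z,'end',atz(W,c,r0,z),'x at y=.207',np.polyval(f,.207),np.degrees(np.arctan(f[0])),'w',np.linalg.norm(pts[:,:2]-pts[:,2:],axis=1).round(4))
cv2.imwrite('pics/v4.png',im[:,:,::-1])
E
```

```text
[0.45070801 0.20635394 0.17834797] [ 179.82053074   -0.22973259 -101.00691014] 0.06334626715940361 [0.43666767 0.12883477 0.33587978]
[(0.7, [245.9, 46.7, 272.5, 295.6])]
end tri (array([0.43087652, 0.09300246, 0.10875769]), [np.float64(0.0001978673728894604), np.float64(0.0001978673728895363)])
0.08 end [0.43033628 0.08857919 0.08      ] x at y=.207 0.45448692541261665 11.36833919597625 w [0.0202 0.0194 0.0186 0.0186 0.0195 0.0204 0.0204 0.0196 0.0197 0.0198
 0.0199 0.0191 0.0192 0.0194 0.0195 0.0196 0.0198 0.02   0.0183 0.0194]
0.09 end [0.43058372 0.09015242 0.09      ] x at y=.207 0.45440472584717256 11.368339195976233 w [0.0194 0.0186 0.0178 0.0179 0.0187 0.0196 0.0196 0.0189 0.0189 0.019
 0.0191 0.0184 0.0185 0.0186 0.0187 0.0189 0.019  0.0192 0.0176 0.0186]
```

View pics/v4.png

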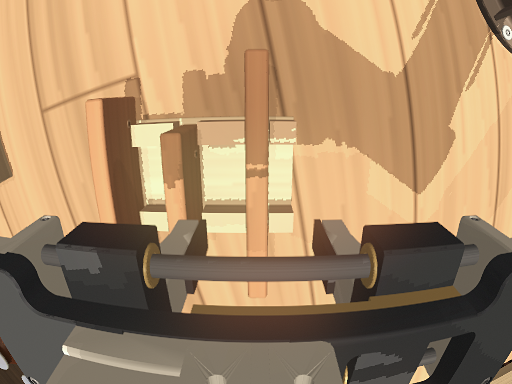

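Request:
send_rows(
  increments=[
    [[0.01,0.0,-0.15,0],[0.01,0.0,-0.35,0],[0.01,0.0,-0.5,0],[0.01,0.0,-0.58,0],[0.01,0.0,-0.58,0],[0.01,0.0,-0.58,0]],
  ],
  jaw=0.5,
)

```text
clock: 6.12
tool_pos: [0.4548, 0.2093, 0.0661]
orientation: [-179.9, 0.1, -100.9]
force: [-0.1, -0.2, -0.2]
opening: 0.0437
gripper_force: 0.0
```

Request:
send_rows(
  increments=[
    [[0,-0.005,-0.02,0],[0,-0.005,-0.02,0]],
  ],
)

```text
clock: 6.38
tool_pos: [0.454, 0.2072, 0.0609]
orientation: [-180.0, 0.0, -100.9]
force: [-1.1, -0.7, 0.6]
opening: 0.0438
gripper_force: 0.0
```

Request:
send_rows(
  increments=[
    [[0,0,0,0],[0,0,0,0],[0,0,0,0],[0,0,0,0],[0,0,0,0],[0,0,0,0]],
  ],
  jaw=0,
)

```text
clock: 7.12
tool_pos: [0.4539, 0.2072, 0.0606]
orientation: [-180.0, 0.0, -100.9]
force: [-0.7, -0.4, 1.3]
opening: 0.0196
gripper_force: 30.0
```

Request:
send_rows(
  increments=[
    [[0,0,0.06,0],[0,0,0.2,0],[0,0,0.4,0],[0,0,0.5,0]],
  ],
)

```text
clock: 7.62
tool_pos: [0.4545, 0.2076, 0.1633]
orientation: [-179.9, 0.1, -100.9]
force: [0.2, -0.1, -2.3]
opening: 0.0199
gripper_force: 30.0
```

Request:
send_rows(
  increments=[
    [[-0.02,-0.2,0,0.02],[-0.05,-0.4,0,0.05],[-0.07,-0.6,0,0.08],[-0.08,-0.8,0.1,0.11],[-0.09,-1,0.2,0.11],[-0.09,-1,0.2,0.11]],
  ],
)

```text
clock: 8.38
tool_pos: [0.436, 0.0054, 0.2026]
orientation: [-179.8, 0.1, -91.6]
force: [0.2, 0.4, -3.2]
opening: 0.0197
gripper_force: 30.0
```

```bash
python3 - <<'E'
from h import *
o=ctrl.get_obs();W=cam('wrist');print(o['clock'],o['tool_pos'],o['orientation'],o['opening'],o['force'],o['moment'],W[2])
im=ctrl.snapshot('wrist');cv2.imwrite('pics/w3.png',im[:,:,::-1])
np.save('w3cal.npy',np.array(list(W[2])+list(W[3].ravel())))
for t in ['lip','shelf','post']:
    print(t,[(round(q['conf'],2),q['bbox']) for q in ctrl.trace(t,'wrist')[:3]],[(round(q['conf'],2),q['pixel']) for q in ctrl.spot_point(t,'wrist')[:3]])
cv2.imwrite('pics/v5.png',cv2.resize(im[:,:,::-1],(800,600),interpolation=cv2.INTER_CUBIC))
E
```

```text
8.375 [0.43604915 0.00542103 0.20257214] [-1.79842024e+02  6.69686949e-02 -9.16197955e+01] 0.019745562548805475 [ 0.18208982  0.43479631 -3.18905042] [ 0.09702663 -0.04310309  0.00219076] [ 0.43397182 -0.07421802  0.3596776 ]
lip [(0.71, [237.3, 1.6, 285.4, 304.4]), (0.7, [280.4, 127.5, 316.5, 175.2])] [(0.68, [202.5, 263.3])]
shelf [(0.97, [1.6, 0.0, 187.9, 90.9])] []
post [(0.57, [124.3, 31.6, 197.4, 75.9])] [(0.96, [65.5, 185.1])]
```

View pics/v5.png

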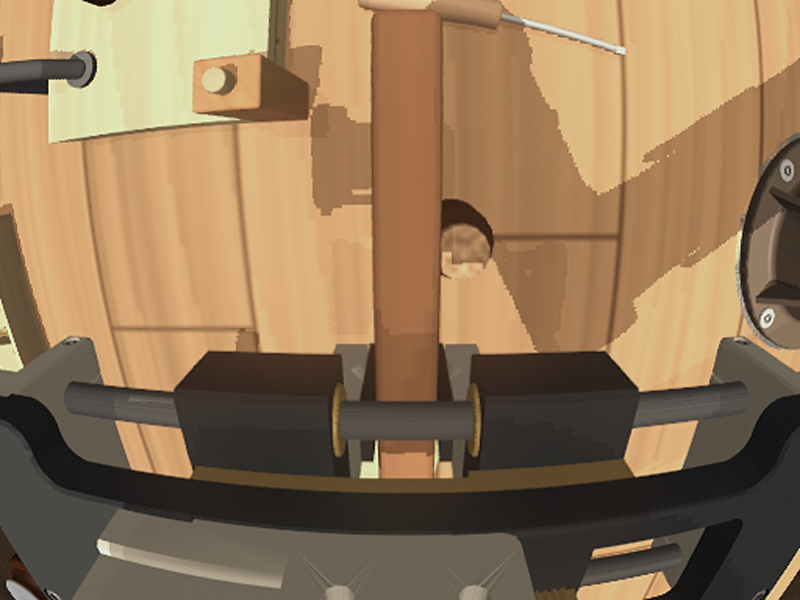

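The wrist view shows the lip held squarely (columns 372–442 of 800), the post at about (250, 85), and the cork bottle under it at about (466, 245), well clear. Next I fit the shelf's edges.

```bash
python3 - <<'E'
from h import *
im=cv2.imread('pics/top0.png')[:,:,::-1].astype(float); T=cam('top')
print(im[185:212,295].astype(int).tolist())
g=im[:,:,2]/(im[:,:,0]+1)+0*im[:,:,1]
h=im[:,:,1]/(im[:,:,0]+1)
def edge(h,r0,r1,cols,z,vert=True):
    P=[];U=[]
    for c in cols:
        l=(h[r0:r1,c-1:c+2].mean(1) if vert else h[c-1:c+2,r0:r1].mean(0))
        a,b=l[:3].mean(),l[-3:].mean(); t=(l-(a+b)/2)*np.sign(a-b)
        k=np.where((t[:-1]>0)&(t[1:]<=0))[0]
        if len(k)!=1: continue
        s=k[0]+t[k[0]]/(t[k[0]]-t[k[0]+1])+r0
        u=(c,s) if vert else (s,c); U.append(u);P.append(atz(T,*u,z))
    return np.array(U),np.array(P)
for nm,a,zz in [('front',(193,210,range(268,326,2)),.048),('back',(138,150,range(285,300,2)),.048)]:
    U,P=edge(h,*a,zz)
    for k in range(3):
        f=np.polyfit(P[:,1],P[:,0],1);r=P[:,0]-np.polyval(f,P[:,1]);ok=abs(r)<2.5*np.std(r)+1e-4;P=P[ok]
    print(nm,len(P),f,np.degrees(np.arctan(f[0])),np.std(r))
for nm,a in [('right',(320,335,range(150,196,2))),('left',(246,262,range(148,188,2)))]:
    U,P=edge(h,*a,.048,False)
    if len(P)<4: print(nm,'few');continue
    for k in range(3):
        f=np.polyfit(P[:,0],P[:,1],1);r=P[:,1]-np.polyval(f,P[:,0]);P=P[abs(r)<2.5*np.std(r)+1e-4]
    print(nm,len(P),f,np.degrees(np.arctan(f[0])),np.std(r),np.polyval(f,.517))
E
```

```text
[[220, 225, 158], [220, 226, 160], [218, 224, 159], [219, 225, 161], [221, 225, 159], [219, 223, 151], [220, 221, 149], [219, 220, 147], [220, 221, 149], [220, 222, 148], [220, 223, 151], [220, 225, 152], [221, 226, 154], [211, 218, 144], [166, 165, 109], [137, 109, 70], [184, 130, 79], [215, 154, 96], [218, 155, 94], [217, 157, 96], [218, 155, 95], [216, 153, 93], [218, 152, 94], [218, 152, 94], [218, 156, 96], [215, 157, 96], [218, 159, 95]]
front 29 [0.0441903  0.53091361] 2.53027130266056 0.0002609159918028002
back 8 [0.0433475  0.73448105] 2.4820746873633635 0.00020111938169482387
right 22 [-0.04662022 -0.34756368] -2.669209053059897 0.00013512270491344792 -0.3716663312857377
left 20 [-0.04125976 -0.0786153 ] -2.3626700645515375 0.00037780979487303295 -0.09994659899963423
```

Request:
send_rows(
  increments=[
    [[0,-0.2,0,-0.01],[0,-0.4,0,-0.01],[0,-0.6,0,-0.01],[0,-0.8,0,-0.01],[0,-1,0,-0.01]],
  ],
)

```text
clock: 9.35
tool_pos: [0.436, -0.1936, 0.2003]
orientation: [180.0, -0.0, -92.3]
force: [0.3, -0.1, -2.8]
opening: 0.0197
gripper_force: 30.0
```

Request:
send_rows(
  increments=[
    [[0,-0.2,0,0],[0.05,-0.3,0,0],[0.2,-0.315,-0.1,0],[0.3,-0.315,-0.2,0],[0.3,-0.315,-0.2,0],[0.3,-0.315,-0.2,0]],
  ],
)

```text
clock: 10.1
tool_pos: [0.4957, -0.2555, 0.1604]
orientation: [179.9, -0.0, -92.3]
force: [0.4, -0.3, -1.9]
opening: 0.0201
gripper_force: 30.0
```

```bash
python3 - <<'E'
from h import *
o=ctrl.get_obs();W=cam('wrist');print(o['clock'],o['tool_pos'],o['orientation'],o['opening'],o['force'],o['moment'],W[2],W[3].tolist())
im=ctrl.snapshot('wrist');cv2.imwrite('pics/w4.png',im[:,:,::-1])
T=cam('top');f=lambda x,y:(60+x*.35-.3,100+y*.35-.3)
print('sd',atz(T,*f(628,332),.015),atz(T,*f(602,492),.01))
for z,p in [('edge far',(.5309-.0442*.3717,-.3717,.048)),('edge post',(.5205-.0+.0442*.09,-.15,.048)),('post',(.5205+.0053,-.2358+.12,.14))]: print(z,proj(W,p))
cv2.imwrite('pics/v6.png',cv2.resize(im[:,:,::-1],(800,600),interpolation=cv2.INTER_CUBIC))
E
```

```text
10.1 [ 0.49573747 -0.25547437  0.1604039 ] [ 1.79938176e+02 -2.05315280e-03 -9.22730893e+01] 0.020058503820755455 [ 0.35463184 -0.31956436 -1.94417094] [ 0.12624344 -0.02988779  0.00581052] [ 0.49336561 -0.33490277  0.31760522] [[-0.9991944177054572, -0.03858248146204359, -0.011041184288067139], [0.04012237151027825, -0.9546408673932172, -0.29504408078644295], [0.0008431670316198557, -0.2952493969967711, 0.9554198462678068]]
sd [ 0.46303683 -0.19857334  0.015     ] [ 0.25888878 -0.15872515  0.01      ]
edge far [234.02341105  55.67255077]
edge post [237.68033362 274.1541395 ]
post [233.23519247 359.57895357]
```

View pics/v6.png

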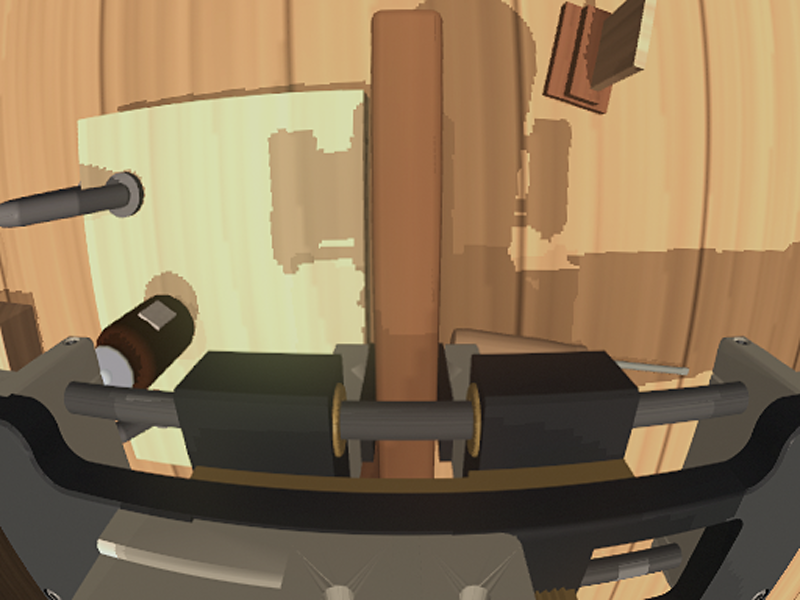

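The shelf's far front corner is at (364, 90) of 800, about 1–2 mm from the prediction. The lip is parallel to the edge, just in front of it, and the screwdriver's handle at (460, 335) is clear. I'll check the relative angle.

```bash
python3 - <<'E'
from h import *
im=cv2.imread('pics/w4.png')[:,:,::-1].astype(float);W=cam('wrist')
h=im[:,:,1]/(im[:,:,0]+1)
def fit(z,lo,hi,rows,sgn):
    P=[]
    for r in rows:
        l=h[r-1:r+2,lo:hi].mean(0); d=np.diff(l)*sgn; k=int(d.argmax())
        w=np.clip(d[max(k-1,0):k+2],0,None); c=lo+max(k-1,0)+.5+(w*np.arange(len(w))).sum()/w.sum()
        P.append(atz(W,c,r,z))
    P=np.array(P)
    for _ in range(3):
        f=np.polyfit(P[:,1],P[:,0],1);e=P[:,0]-np.polyval(f,P[:,1]);P=P[abs(e)<2*np.std(e)+1e-4]
    return f,np.degrees(np.arctan(f[0])),np.std(e),len(P),np.polyval(f,-.25)
print('edge',fit(.048,228,238,range(64,205,3),-1))
g=im.sum(2); h=g/300
print('lipR',fit(.19,276,288,range(15,160,3),1),fit(.19,276,288,range(15,160,3),-1))
print('lipL',fit(.19,234,243,range(15,160,3),-1),fit(.19,234,243,range(15,160,3),1))
m=im[:,240:276].mean(1).sum(1); print([int(v) for v in m[2:14]])
for r in (6,7,8): print(atz(W,259,r,.19))
E
```

```text
edge (array([0.0631231 , 0.53575968]), np.float64(3.6118948491223404), np.float64(0.0008064902245344642), 38, np.float64(0.5199789104324349))
lipR (array([0.03890193, 0.49640893]), np.float64(2.227792797866141), np.float64(5.638209429995662e-05), 49, np.float64(0.48668345347926717)) (array([0.03959605, 0.49736914]), np.float64(2.2675018176690878), np.float64(4.561745867879957e-05), 49, np.float64(0.48747012686262114))
lipL (array([0.04148566, 0.5168422 ]), np.float64(2.3755908425576173), np.float64(9.88397048868007e-05), 49, np.float64(0.5064707841460884)) (array([0.07576753, 0.52880212]), np.float64(4.3328812293885015), np.float64(0.00040293949143834607), 45, np.float64(0.5098602320501913))
[464, 463, 458, 462, 343, 314, 318, 329, 337, 338, 338, 338]
[ 0.49198246 -0.37440349  0.19      ]
[ 0.49200134 -0.37393254  0.19      ]
[ 0.49202018 -0.37346256  0.19      ]
```

Request:
send_rows(
  increments=[
    [[0.01,0,-0.1,-0.003],[0.01,0,-0.25,-0.003],[0.01,0,-0.4,-0.003],[0.01,0,-0.48,-0.003],[0.01,0,-0.51,-0.003],[0.01,0,-0.51,-0.003],[0.01,0,-0.51,-0.003]],
  ],
)

```text
clock: 11.02
tool_pos: [0.4986, -0.256, 0.0596]
orientation: [-179.9, -0.0, -92.6]
force: [-0.1, -0.9, -2.5]
opening: 0.02
gripper_force: 30.0
```

Request:
send_rows(
  increments=[
    [[0,0,-0.01,0],[0,0,-0.02,0],[0,0,-0.02,0]],
  ],
)

```text
clock: 11.4
tool_pos: [0.4978, -0.2558, 0.0544]
orientation: [180.0, 0.0, -92.6]
force: [-0.4, 0.2, -1.6]
opening: 0.0198
gripper_force: 30.0
```

Request:
send_rows(
  increments=[
    [[0,0,-0.005,0],[0,0,-0.01,0],[0,0,-0.01,0]],
  ],
)

```text
clock: 11.78
tool_pos: [0.4979, -0.2558, 0.0526]
orientation: [-180.0, -0.0, -92.6]
force: [0.0, 1.2, -1.2]
opening: 0.0197
gripper_force: 30.0
```

Request:
send_rows(
  increments=[
    [[0,0,-0.004,0],[0,0,-0.004,0],[0,0,-0.004,0]],
  ],
)

```text
clock: 12.15
tool_pos: [0.498, -0.2559, 0.0526]
orientation: [-180.0, -0.0, -92.6]
force: [-2.5, 1.9, 6.6]
opening: 0.0198
gripper_force: 30.0
```

Request:
send_rows(
  increments=[
    [[0,0,0.006,0],[0.015,0,0.006,0],[0.03,0,0.006,0],[0.04,0,0.006,0],[0.04,0,0.006,0]],
  ],
)

```text
clock: 12.78
tool_pos: [0.506, -0.2558, 0.0528]
orientation: [180.0, 0.0, -92.6]
force: [-0.1, 0.5, -2.8]
opening: 0.0197
gripper_force: 30.0
```

Request:
send_rows(
  increments=[
    [[0,0.005,0,0],[0,0.01,0,0],[0,0.015,0,0],[0,0.015,0,0]],
  ],
)

```text
clock: 13.28
tool_pos: [0.5059, -0.2528, 0.053]
orientation: [-180.0, 0.0, -92.6]
force: [-0.6, -0.1, -1.5]
opening: 0.0197
gripper_force: 30.0
```

Request:
send_rows(
  increments=[
    [[0,0.003,0,0],[0,0.006,0,0],[0,0.006,0,0]],
  ],
)

```text
clock: 13.65
tool_pos: [0.5059, -0.2516, 0.053]
orientation: [180.0, 0.0, -92.6]
force: [-0.9, -1.0, -2.2]
opening: 0.0196
gripper_force: 30.0
```

Request:
send_rows(
  increments=[
    [[0,0.003,0,0],[0,0.006,0,0],[0,0.006,0,0]],
  ],
)

```text
clock: 14.02
tool_pos: [0.5059, -0.2504, 0.0529]
orientation: [180.0, 0.0, -92.6]
force: [-0.2, 0.2, -1.7]
opening: 0.0197
gripper_force: 30.0
```

Request:
send_rows(
  increments=[
    [[0,0.003,0,0],[0,0.005,0,0],[0,0.005,0,0]],
  ],
)

```text
clock: 14.4
tool_pos: [0.5059, -0.2499, 0.0531]
orientation: [-180.0, -0.0, -92.6]
force: [-1.3, -5.0, -2.1]
opening: 0.0197
gripper_force: 30.0
```

Request:
send_rows(
  increments=[
    [[0,0.003,0,0],[0,0.005,0,0],[0,0.005,0,0]],
  ],
)

```text
clock: 14.78
tool_pos: [0.5059, -0.2498, 0.0532]
orientation: [-180.0, -0.1, -92.6]
force: [-0.5, -11.6, -3.2]
opening: 0.0197
gripper_force: 30.0
```

Request:
send_rows(
  increments=[
    [[0,-0.006,0,0],[0.008,-0.006,0,0],[0.012,-0.006,0,0],[0.012,-0.006,0,0]],
  ],
)

```text
clock: 15.28
tool_pos: [0.5073, -0.25, 0.0528]
orientation: [179.9, -0.0, -92.5]
force: [-3.4, -6.1, -1.4]
opening: 0.0195
gripper_force: 30.0
```

Request:
send_rows(
  increments=[
    [[0.004,0,0,0],[0.008,0,0,0],[0.008,0,0,0]],
  ],
)

```text
clock: 15.65
tool_pos: [0.5086, -0.25, 0.0527]
orientation: [179.9, -0.0, -92.6]
force: [-3.4, -5.7, -1.6]
opening: 0.0195
gripper_force: 30.0
```

Request:
send_rows(
  increments=[
    [[0.003,0,0,0],[0.006,0,0,0],[0.006,0,0,0]],
  ],
)

```text
clock: 16.02
tool_pos: [0.5093, -0.2501, 0.0526]
orientation: [179.8, -0.0, -92.5]
force: [-4.9, -6.5, -0.4]
opening: 0.0195
gripper_force: 30.1
```

Request:
send_rows(
  increments=[
    [[0.003,0,0,0],[0.005,0,0,0],[0.005,0,0,0]],
  ],
)

```text
clock: 16.4
tool_pos: [0.5101, -0.2501, 0.0526]
orientation: [179.8, -0.0, -92.5]
force: [-5.0, -7.0, 1.0]
opening: 0.0196
gripper_force: 30.1
```

Request:
send_rows(
  increments=[
    [[0,-0.003,0,0],[0.003,-0.003,0,0],[0.004,-0.003,0,0],[0.004,-0.003,0,0]],
  ],
)

```text
clock: 16.9
tool_pos: [0.5117, -0.2501, 0.0527]
orientation: [179.9, 0.0, -92.6]
force: [-5.0, -3.5, -1.2]
opening: 0.0195
gripper_force: 30.0
```

Request:
send_rows(
  increments=[
    [[0.003,0,0,0],[0.004,0,0,0],[0.004,0,0,0]],
  ],
)

```text
clock: 17.27
tool_pos: [0.5118, -0.2501, 0.0527]
orientation: [179.8, 0.0, -92.6]
force: [-7.2, -4.0, 1.1]
opening: 0.0201
gripper_force: 30.0
```

Request:
send_rows(
  increments=[
    [[0.002,0,0,0],[0.003,0,0,0],[0.003,0,0,0],[0.003,0,0,0]],
  ],
)

```text
clock: 17.77
tool_pos: [0.5118, -0.2501, 0.0527]
orientation: [179.7, 0.0, -92.6]
force: [-7.9, -2.2, 3.7]
opening: 0.0197
gripper_force: 30.0
```

```bash
python3 - <<'E'
from h import *
F=[]
for k in range(5):
    im=ctrl.snapshot('wrist');o=ctrl.get_obs();F.append(np.r_[o['force'],o['moment']])
print(np.mean(F,0),np.std(F,0),o['tool_pos'],o['orientation'])
cv2.imwrite('pics/v7.png',cv2.resize(im[:,:,::-1],(800,600),interpolation=cv2.INTER_CUBIC))
E
```

```text
[-8.63273811 -3.22057988  3.37197215 -1.03178618  2.97230573 -0.10958984] [0.81721811 0.37390936 0.57776194 0.03142137 0.02920403 0.05313418] [ 0.51178949 -0.25012889  0.0526528 ] [ 1.79744199e+02  2.40950327e-02 -9.26230038e+01]
```

View pics/v7.png

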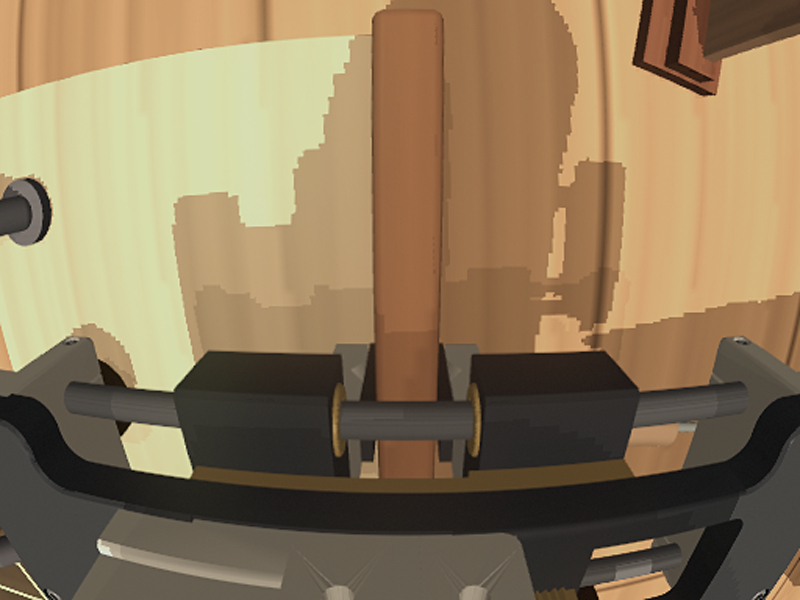

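Request:
send_rows(
  increments=[
    [[0.002,0,0.002,0],[0.004,0,0.002,0],[0.006,0,0.002,0],[0.006,0,0.002,0],[0.006,0,0.002,0]],
  ],
)

```text
clock: 18.65
tool_pos: [0.5119, -0.2501, 0.0527]
orientation: [179.6, 0.0, -92.6]
force: [-10.4, -3.7, 4.4]
opening: 0.02
gripper_force: 30.0
```

```bash
cat > f.py <<'E'
from h import *
F=[]
for k in range(6):
    im=ctrl.snapshot('top');o=ctrl.get_obs();F.append(np.r_[o['force'],o['moment']])
print(o['clock'],np.mean(F,0).round(2),np.std(F,0).round(2),o['tool_pos'],o['orientation'])
E
python3 f.py
```

```text
18.95 [-10.31  -3.51   3.43  -1.22   3.77  -0.09] [0.5  0.63 0.51 0.03 0.03 0.03] [ 0.51184024 -0.25012557  0.05268505] [ 1.79625741e+02  3.39774707e-02 -9.26389487e+01]
```

Request:
send_rows(
  increments=[
    [[0.002,0,0.001,0],[0.004,0,0.002,0],[0.005,0,0.002,0],[0.005,0,0.002,0],[0.005,0,0.002,0],[0.005,0,0.002,0],[0.005,0,0.002,0],[0.005,0,0.002,0]],
  ],
)

```text
clock: 19.95
tool_pos: [0.5119, -0.2501, 0.0527]
orientation: [179.5, 0.0, -92.6]
force: [-11.9, -3.8, 3.1]
opening: 0.0198
gripper_force: 30.0
```

```bash
python3 f.py; python3 - <<'E'
import cv2
from h import *
im=ctrl.snapshot('scene');W=cam('scene')
c=im[120:300,130:370,::-1];cv2.imwrite('pics/v8.png',cv2.resize(c,(800,600),interpolation=cv2.INTER_CUBIC))
E
```

```text
20.25 [-12.42  -4.04   2.74  -1.44   4.41  -0.07] [0.47 0.37 0.43 0.03 0.02 0.01] [ 0.51185364 -0.2501191   0.05270652] [ 1.79520043e+02  4.33842795e-02 -9.26508476e+01]
```

View pics/v8.png

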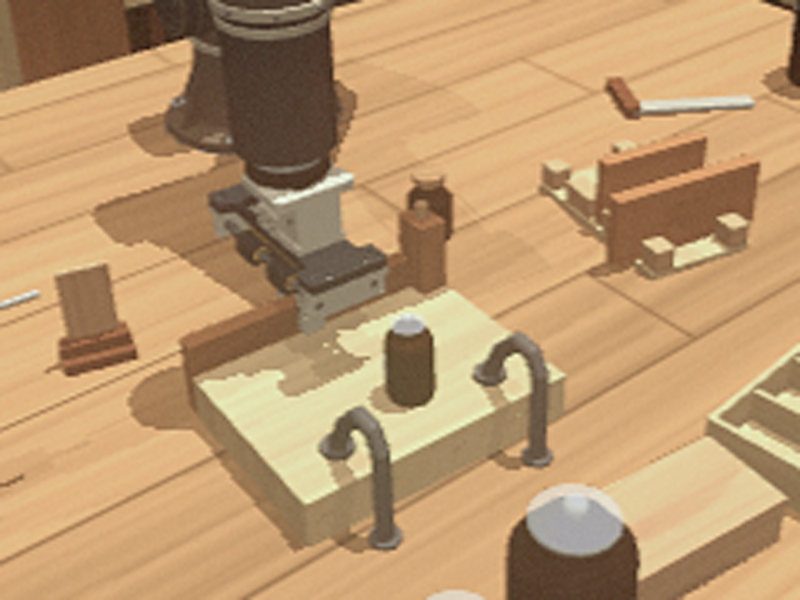

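The scene view shows the lip standing along the shelf's front edge from the post (425, 255) to the shelf end (190, 370), with the other lips and objects undisturbed. I hold the push for three seconds.

Request:
send_rows(
  increments=[
    [[0,0,0,0],[0,0,0,0],[0,0,0,0],[0,0,0,0],[0,0,0,0],[0,0,0,0],[0,0,0,0],[0,0,0,0],[0,0,0,0],[0,0,0,0],[0,0,0,0],[0,0,0,0]],
  ],
)

```text
clock: 21.8
tool_pos: [0.5118, -0.2501, 0.0527]
orientation: [179.5, 0.0, -92.7]
force: [-11.2, -4.2, 2.1]
opening: 0.02
gripper_force: 30.0
```

Request:
send_rows(
  increments=[
    [[0,0,0,0],[0,0,0,0],[0,0,0,0],[0,0,0,0],[0,0,0,0],[0,0,0,0],[0,0,0,0],[0,0,0,0],[0,0,0,0],[0,0,0,0],[0,0,0,0],[0,0,0,0]],
  ],
)

```text
clock: 23.3
tool_pos: [0.5119, -0.2501, 0.0527]
orientation: [179.5, 0.0, -92.7]
force: [-12.3, -3.7, 3.3]
opening: 0.0198
gripper_force: 30.0
```

```bash
python3 f.py; python3 -c "
from plant import ctrl
print(ctrl.close_job())"
```

```text
23.6 [-11.91  -4.2    2.73  -1.45   4.43  -0.06] [0.42 0.45 0.31 0.02 0.03 0.03] [ 0.51183927 -0.25010224  0.05268437] [ 1.79516350e+02  4.37203200e-02 -9.26497602e+01]
the job is handed in; nothing more can be done
None
```

The longest lip is pressed against the shelf edge, upright at bench level and butted to the post. The wrist read a steady push of about 12 N for over three seconds (the lip-to-shelf force itself isn't measured), and I handed the job in at 23.6 s with the arm still pressing; no verdict came back.

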